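Tighten the lock nut at the bottom of a deep bore with a socket extension

ROBOT

A 7-joint arm with a two-finger parallel gripper is mounted at the origin on a cart in front of the work surface, level with it; the furniture and walls round the work are solid. World frame = base frame: x ahead of the robot, y to its left, z up, the work surface at z = 0. Lengths are in m, angles in degrees, forces in N, time in s.
With the tool pointing down it reaches from about 0.425 to 0.875 m from the base axis. Payload 4.7 kg.
Tool frame: the origin (TCP) lies at the very end of the fingers, on their centre line; the grasp point (between the pads) lies 19 mm behind it; z points along the fingers, y is the direction in which the jaws open and shut (so a half turn about z gives the same grasp; the last joint's range is limited). The gripper opens to 87 mm and grips with 3 to 60 N. Pads are 19 mm wide; open, the fingers measure 117 mm over their backs; the gripper's body (75 mm by 190 mm) begins 51 mm behind the grasp point.
Start: joints at [-64.681, 18.392, -4.016, 83.108, 1.295, 78.541, -3.26], TCP at [0.27, 0.591, 0.223] pointing down, gripper open.
Joint ranges: [-163.93, 163.93], [-17.29, 119.83], [-79.2, 71.16], [3.27, 140.29], [-89.18, 269.18], [5.43, 117.66], [-154.24, 154.24]. Speed limits (degrees/s): [147.25, 147.25, 180, 180, 180, 180, 180].

INTERFACE

Orientations are given as [roll, pitch, yaw] about the fixed x, y, z axes, in that order (R = Rz(yaw) Ry(pitch) Rx(roll)).
In Python, from cell import monitor, imaging, ticket, spot_in, pinpoint gives the robot as it stands.
- The arm moves only by the tool servo_tool, never from a script. Its argument "targets" is a list of rows, each a list of 5 numbers: the opening in per cent of the stroke, from 0 (shut) to 100 (fully open), then the shift along the tool's x, y, z in m, then the turn about the tool's z in rad. In form: [[grip, dx, dy, dz, turn], ...]. A call has 1 to 5 rows; each row is the pose to reach, as a shift and turn from the pose commanded when the call began, along the tool's axes at that moment; what a row does not reach only later rows make up. A row lasts 1/8 s, in which the tool goes at most 62.5 mm and 10.7 degrees, less where a joint would pass 70% of its speed; a pose out of reach is approached as far as the arm can. A call with a gripper value outside its range is refused whole. The fingers move at their own pace and stop on an object; "grip_force" is the grip in N (left out, the last holds). Time passes only in rows, so rows that repeat a pose let the fingers close. It gives the time, the measured TCP pose, the force and the opening at its end, in the units of the state.
- monitor.get_obs(): the state, without advancing time (a new reading comes with each control period).
- imaging.read_camera(name): name is "side" or "top"; returns a dict with "frame" (384x512x3 uint8, blue, green, red), "depth" (384x512 float32, m along the optical axis (not along the pixel's ray), 0 where there is no reading), "K" (3x3 intrinsics, pixels), "k1" (the pictures are not rectified: a ray, as slopes to the right and down, at radius r is drawn at 1 + k1 r^2 times it, then the intrinsics apply), "world_from_camera" (4x4, takes a point from camera to world coordinates). Camera axes: x right, y down, z forward; pixel columns grow to the right and rows downward; lengths in m; the calibration is good to about 2 mm. A picture is of the moment at which its call begins.
- ticket.sign_off(): hands the job in, once; it reports no verdict.
Trained networks look in the newest picture that a camera, given by its name, has taken for a name from the list of things; names that differ only in an ending like _2 or _b are one class to them, and where a whole thing is asked for, a point or a joint stands for the part that bears it (a point fixed in the world has none). Each returns a list of dicts, best first, with "confidence" (0 to 1); they miss things now and then, are a little off and sometimes report something else, mostly with a low value. They report only what shows in the picture. A call takes as long as a camera call.
- spot_in(camera, label): "at" ([column, row] in pixels, amid what is visible of it).
- pinpoint(camera, label): "at" ([column, row] in pixels: a listed point, or the origin of a listed thing).
The state is a dict: "time_s": time; "qpos": joint angles; "joint_velocities": joint speeds; "effort": joint torques, N m; "tool_pos": TCP position; "tool_rot": TCP orientation; "force": force on the tool from outside, world axes, zero at the start; "wrist_torque": the same for the moment, N m; "grip_width": finger opening in m.
Only numpy, scipy, OpenCV 4.12 (cv2) and the standard library are available. Lean on these libraries where they do the work, as an engineer would, in place of code of your own. Each camera call takes 0.05 s, during which the arm holds its last target.

TASK

Tighten the lock nut at the bottom of the deep bore in the grey bearing housing: take the T-handled socket extension out of its wooden stand, feel its socket right down over the nut without pressing hard, and turn clockwise until the nut, after running easily, clearly pulls up tight, but do not wrench it any further. Then stand the extension upright in its wooden stand again; leave the spanner, bolt, flange and tin where they lie.

Things in the scene. Friction and masses are not known exactly. Their poses are not given: they have to be found in the camera images.
- housing: grey bearing housing bolted to the bench: base plate 100 x 92 x 10 mm, round barrel 82 mm in diameter (86 mm at the rim), 100 mm tall in all. Origin at the centre of its underside, z up. A bore of 47 mm diameter runs down its z axis from the top, chamfered 6 mm at the mouth, with a flat bottom 10 mm above the underside.
- nut_place (a point): point of the housing (it does not turn) where the middle of the loose nut's top face is, on the bore's axis, 38 mm above the housing's underside and 62 mm below the mouth. Steel hexagon nut, 30 mm across flats; its upper 4 mm are a cone, so its six corners begin 34 mm above the underside. Which way its flats point is not known (any angle).
- bore_mouth (a point): centre of the bore's mouth, 100 mm above the housing's underside
- nut_press (a joint): how far the nut is pushed down on the disc springs it sits on, m; 0 = free, about 4 N per mm; more than 5.5 mm (22 N) is too hard
- nut_wind (a joint): rad the nut has turned past first firm contact, clockwise from above; 0 while it runs loosely. It runs 0.2 to 0.5 rad at 0.08 N m; then needs 0.3 N m plus 0.12 N m per 0.1 rad. Tight from 0.06 rad (0.37 N m), about 0.2 rad (0.54 N m) is right, over 0.45 rad (0.84 N m) is overtightened. Stays when released (from over 0.25 rad it springs back to 0.25).
- ext_handle (a point): middle of the T-handle of the socket extension (loose, steel, 0.3 to 0.45 kg, upright, 147 mm tall). The handle is a flat bar 72 mm long along this frame's x, 14 mm thick along y, 24 mm high, its middle 135 mm above the socket's mouth; below it a round shank of 13 mm diameter. Grasp the bar across its 14 mm from above. z points up.
- ext_mouth (a point): centre of the socket's mouth, the foot of the extension. Socket 45 mm in outer diameter, hexagon recess 32 mm across flats (0.13 rad of play to either side on the nut), 16 mm deep, a flat facing the handle's x axis and every 60 degrees. Resting on the nut's corners the mouth is 34 mm above the housing's underside; fully over the nut 22 mm.
- stand: wooden block 92 x 92 x 40 mm fixed to the bench, with a round pocket of 49 mm diameter, 28 mm deep, in its top, where the extension stands on its mouth. Origin at the centre of its underside
- stand_floor (a point): centre of the floor of the stand's pocket, 12 mm above the stand's underside (28 mm below its top)
- spanner: open-ended spanner, 182 x 34 x 8 mm, lying; leave alone. Origin at the centre of its underside
- screw_tin: round lidded tin, 68 mm diameter, 39 mm high; leave alone. Origin at the centre of its underside
- bolt: hexagon bolt standing on its head, 50 mm high; leave alone. Origin at the centre of its underside
- flange: steel flange ring, 62 mm diameter, 12 mm high; leave alone. Origin at the centre of its underside

How it is judged:
By the outcome, as a careful person would: the job done as asked, in the order asked, and still so for the second after the job is handed in, with the robot touching nothing.
It also fails if it takes over 64 s, if anything falls off the work surface, if the arm or the gripper's body presses on something with over 40 N, if the wrist force passes 120 N, or if a joint passes its speed limit or range.

## Working session

There is one attempt and no reset: what is moved stays moved. The work goes in short steps, Python scripts to look and compute and a tool call to move; the robot and the scene stay as the last step left them, time stands still between calls to the robot, and variables do not carry over. Pictures are saved under pics/ and viewed, and the job is handed in when it is done.

Besides the shell and the picture viewer there is one more tool, called after "Request:" as name([rows], argument=value, ...), one row to a line, values as JSON. servo_tool: Moves the arm, as the interface text tells. Its arguments: {"type":"object","properties":{"targets":{"type":"array","items":{"type":"array","items":{"type":"number"}}},"grip_force":{"type":"number"}},"required":["targets"]}

```bash
mkdir -p pics; cat > h.py <<'E'
import numpy as np, cv2
from cell import monitor, imaging, ticket, spot_in, pinpoint
def ray(c,px):
    K=c["K"]; 
    x=(px[0]-K[0][2])/K[0][0]; y=(px[1]-K[1][2])/K[1][1]
    xd,yd=x,y
    for _ in range(20):
        s=1+c["k1"]*(x*x+y*y); x,y=xd/s,yd/s
    return np.array([x,y,1.])
def atz(c,px,z):
    T=np.array(c["world_from_camera"]); d=T[:3,:3]@ray(c,px); o=T[:3,3]
    return o+d*(z-o[2])/d[2]
def dep(c,px):
    T=np.array(c["world_from_camera"]); z=c["depth"][int(round(px[1])),int(round(px[0]))]
    return T[:3,:3]@(ray(c,px)*z)+T[:3,3]
def proj(c,p):
    T=np.array(c["world_from_camera"]); q=T[:3,:3].T@(np.array(p)-T[:3,3]); x,y=q[0]/q[2],q[1]/q[2]
    s=1+c["k1"]*(x*x+y*y); K=c["K"]
    return np.array([K[0][0]*x*s+K[0][2],K[1][1]*y*s+K[1][2]])
E
python3 - <<'E'
from h import *
np.set_printoptions(precision=4,suppress=True)
o=monitor.get_obs(); print(o)
for n in ["side","top"]:
    c=imaging.read_camera(n); cv2.imwrite(f"pics/{n}0.png",c["frame"]); print(n,np.array(c["world_from_camera"]),c["K"],c["k1"])
    for l,z in [("housing",0),("bore_mouth",.1),("nut_place",.038),("ext_handle",.147),("ext_mouth",.012),("stand",0),("stand_floor",.012)]:
        for r in pinpoint(n,l)[:2]: print(l,np.round(r["at"],1),round(r["confidence"],2),atz(c,r["at"],z),dep(c,r["at"]))
E
```

```text
{'time_s': 0.0, 'qpos': array([-64.6813,  18.4392,  -4.0159,  83.1753,   1.2946,  78.5403,
        -3.2627]), 'joint_velocities': array([ 0.0034,  0.1031, -0.039 ,  0.0141, -0.0259,  0.0234, -0.1457]), 'effort': array([ -0.0004, -49.129 ,  -0.404 , -31.2525,  -0.0638,   0.0439,
         0.0002]), 'tool_pos': array([0.2695, 0.5909, 0.2215]), 'tool_rot': array([-179.8904,    0.0053,  155.4885]), 'force': array([ 0.2287, -0.1336, -0.1143]), 'wrist_torque': array([-0.0091,  0.0046,  0.042 ]), 'grip_width': 0.0870587387120411}
side [[ 0.9983 -0.0222  0.0537  0.5115]
 [-0.0559 -0.6202  0.7824 -0.6196]
 [ 0.0159 -0.7841 -0.6204  0.6633]
 [ 0.      0.      0.      1.    ]] [[471.2107   0.     249.0228]
 [  0.     471.2107 190.2428]
 [  0.       0.       1.    ]] 0.041791554445739794
housing [199.  181.9] 0.79 [0.4549 0.2523 0.    ] [0.4573 0.2151 0.0283]
bore_mouth [191.1 145. ] 0.86 [0.4427 0.2544 0.1   ] [0.4409 0.2775 0.0851]
nut_place [196.8 167. ] 0.68 [0.4517 0.2584 0.038 ] [0.4544 0.2177 0.067 ]
ext_handle [191.5 200.2] 0.64 [0.4561 0.0077 0.147 ] [ 0.4568 -0.0013  0.1544]
ext_mouth [
[... 304 characters left out ...]
 -0.1421 -0.9895  1.1071]
 [ 0.      0.      0.      1.    ]] [[432.8333   0.     250.9095]
 [  0.     432.8333 184.1064]
 [  0.       0.       1.    ]] -0.034614827459238245
housing [188.5 232.8] 0.58 [0.4473 0.2629 0.    ] [0.4462 0.2563 0.0387]
bore_mouth [183.5 229.4] 0.69 [0.4522 0.2577 0.1   ] [0.4545 0.2694 0.0362]
nut_place [190.8 230.5] 0.92 [0.4519 0.2508 0.038 ] [0.452  0.2513 0.0352]
ext_handle [297. 230.] 0.61 [ 0.4505 -0.0021  0.147 ] [ 0.4501 -0.0013  0.158 ]
ext_mouth [290.2 233.1] 0.7 [0.4477 0.0042 0.012 ] [0.4449 0.0102 0.106 ]
stand [287.1 230.6] 0.59 [0.4544 0.0113 0.    ] [0.4523 0.0146 0.0586]
stand_floor [288.2 236. ] 0.97 [0.4405 0.0093 0.012 ] [0.4393 0.0122 0.0607]
```

```bash
python3 - <<'E'
import cv2
a=cv2.imread("pics/top0.png"); cv2.imwrite("pics/top0c.png",cv2.resize(a[170:300,140:340],None,fx=4,fy=4,interpolation=cv2.INTER_CUBIC))
a=cv2.imread("pics/side0.png"); cv2.imwrite("pics/side0c.png",cv2.resize(a[110:310,120:320],None,fx=3,fy=3,interpolation=cv2.INTER_CUBIC))
E
```

```text
(no output)
```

View pics/top0c.png

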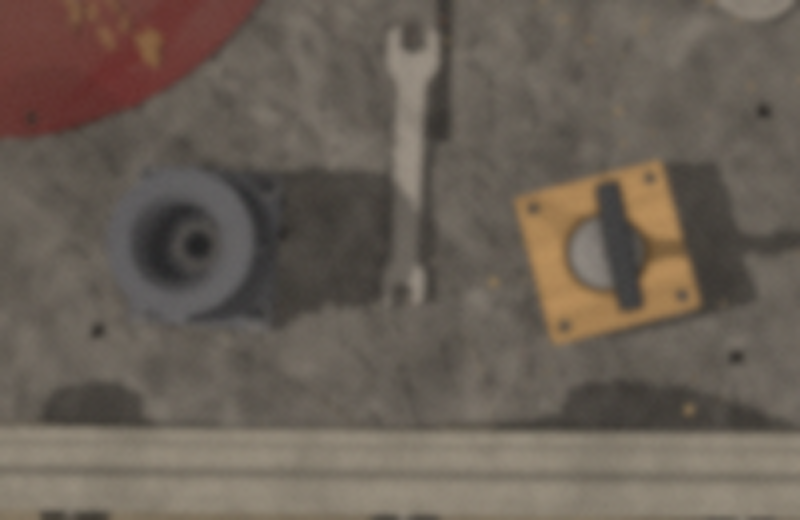

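View pics/side0c.png

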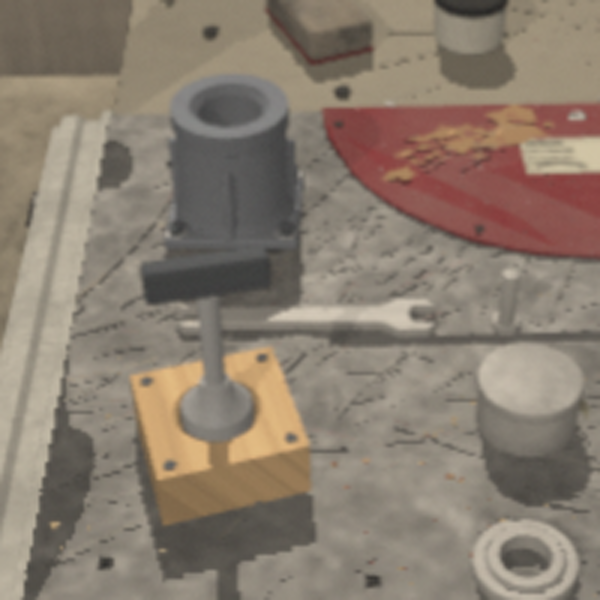

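View pics/side0.png

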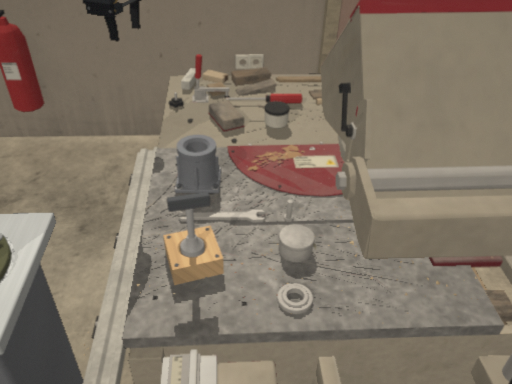

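View pics/top0.png

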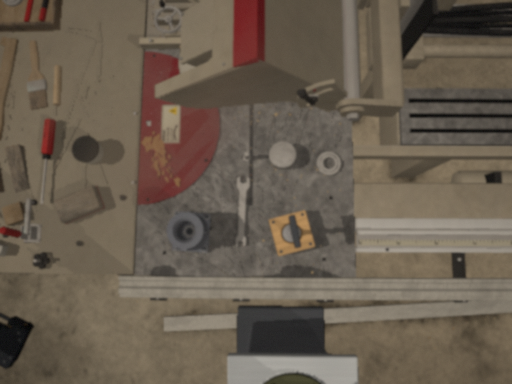

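```bash
cat >> h.py <<'E'
def cloud(c):
    v,u=np.mgrid[0:384,0:512].astype(float); K=np.array(c["K"]); D=np.array([c["k1"],0,0,0,0.])
    x=(u-K[0,2])/K[0,0]; y=(v-K[1,2])/K[1,1]; a,b=x.copy(),y.copy()
    for _ in range(20):
        s=1+c["k1"]*(a*a+b*b); a,b=x/s,y/s
    z=c["depth"]; T=np.array(c["world_from_camera"])
    P=np.stack([a*z,b*z,z],-1)@T[:3,:3].T+T[:3,3]; P[z==0]=np.nan
    return P
E
python3 - <<'E'
from h import *
from scipy.optimize import least_squares
np.set_printoptions(precision=4,suppress=True)
for n in ["top","side"]:
    c=imaging.read_camera(n); P=cloud(c).reshape(-1,3); P=P[~np.isnan(P[:,0])]
    def sel(lo,hi,cx,cy,r): 
        m=(P[:,2]>lo)&(P[:,2]<hi)&(np.hypot(P[:,0]-cx,P[:,1]-cy)<r); return P[m]
    H=sel(.125,.18,.452,.003,.06); print(n,"handle",len(H),np.median(H,0),H[:,2].min(),H[:,2].max(),cv2.minAreaRect(H[:,:2].astype(np.float32)*1000))
    print("handle mean",H.mean(0), np.histogram(H[:,2],8))
    d=H[:,:2]-H[:,:2].mean(0); w,V=np.linalg.eigh(d.T@d); print("axis deg",np.degrees(np.arctan2(V[1,1],V[0,1])))
    S=sel(.033,.047,.452,.003,.075); print("stand",len(S),np.median(S,0),cv2.minAreaRect(S[:,:2].astype(np.float32)*1000))
    R=sel(.09,.115,.452,.256,.06); print("rim",len(R),np.median(R,0),cv2.minAreaRect(R[:,:2].astype(np.float32)*1000), R.mean(0),R.min(0),R.max(0))
    f=lambda p:np.clip(np.abs(np.hypot(R[:,0]-p[0],R[:,1]-p[1])-.036)-.007,0,None)
    print(least_squares(f,[.45,.256]).x)
E
```

```text
top handle 231 [0.4459 0.0055 0.1593] 0.13975262652725462 0.16551728564760915 ((447.1549987792969, 4.786579132080078), (71.84373474121094, 13.968378067016602), 11.160662651062012)
handle mean [0.4468 0.0053 0.1584] (array([  7,   2,   4,   5,   6,  80, 108,  19]), array([0.1398, 0.143 , 0.1462, 0.1494, 0.1526, 0.1559, 0.1591, 0.1623,
       0.1655]))
axis deg -168.99518139249903
stand 1050 [0.445  0.0102 0.0408] ((447.3887634277344, 3.9342002868652344), (92.259033203125, 92.5960922241211), 14.804423332214355)
rim 758 [0.4496 0.2553 0.1002] ((450.5462341308594, 254.53924560546875), (83.41852569580078, 81.46002197265625), 63.840084075927734) [0.4498 0.2548 0.0998] [0.4069 0.2134 0.0902] [0.4928 0.2966 0.1071]
[0.4499 0.2544]
side handle 661 [ 0.4509 -0.0004  0.1517] 0.1252891798237029 0.16073249907941156 ((450.9250793457031, 3.1442699432373047), (73.34165954589844, 17.27417755126953), 11.34630298614502)
handle mean [ 0.4509 -0.0002  0.1498] (array([ 18,  14,  43,  85,  88,  86,  98, 229]), array([0.1253, 0.1297, 0.1342, 0.1386, 0.143 , 0.1474, 0.1519, 0.1563,
       0.1607]))
axis deg -169.00599421576572
stand 1624 [ 0.4531 -0.01    0.0397] ((450.9168395996094, 3.6224288940429688), (94.05198669433594, 96.56773376464844), 14.499277114868164)
rim 667 [0.4526 0.2514 0.0984] ((452.7120056152344, 255.03929138183594), (85.8670425415039, 88.73793029785156), 25.399160385131836) [0.4531 0.2515 0.0974] [0.4098 0.2095 0.09  ] [0.497  0.2996 0.1026]
[0.4529 0.2519]
```

```bash
cat >> h.py <<'E'
def go(x,y,z,yaw=None):
    o=monitor.get_obs(); p=o["tool_pos"]; r=np.radians(o["tool_rot"]); R=cv2.Rodrigues(np.array([0,0,r[2]]))[0]@cv2.Rodrigues(np.array([0,r[1],0]))[0]@cv2.Rodrigues(np.array([r[0],0,0]))[0]
    d=R.T@(np.array([x,y,z])-p); t=0 if yaw is None else -np.radians((yaw-o["tool_rot"][2]+180)%360-180)
    print("t",o["time_s"],"pos",np.round(p,4),"rot",np.round(o["tool_rot"],2),"F",np.round(o["force"],2),"M",np.round(o["wrist_torque"],3),"w",round(o["grip_width"],4),"q7",o["qpos"][6])
    print("shift",np.round(d,4),"turn",round(t,4))
E
python3 - <<'E'
from h import *
go(.44,.3,.24,-169)
P=np.concatenate([cloud(imaging.read_camera(n)).reshape(-1,3) for n in ("top","side")])
P=P[~np.isnan(P[:,0])]
for y0 in np.arange(-.15,.5,.05):
    for z0,z1 in ((.06,.3),(.3,.7)):
        m=(P[:,1]>y0)&(P[:,1]<y0+.05)&(P[:,2]>z0)&(P[:,2]<z1)&(P[:,0]>.51); q=P[m]
        print(round(y0,2),z0,len(q),q[:,0].min() if len(q) else None)
E
```

```text
t 0.9 pos [0.2697 0.5914 0.2226] rot [179.99   0.   155.49] F [ 0.18 -0.04  0.06] M [-0.039  0.008 -0.046] w 0.0872 q7 -3.2598412439742734
shift [-0.2758 -0.1945 -0.0174] turn -0.6198
-0.15 0.06 6416 0.6650103013130663
-0.15 0.3 45 0.6883589653708099
-0.1 0.06 6894 0.6658336319199785
-0.1 0.3 952 0.6883223893795626
-0.05 0.06 520 0.6855494024169706
-0.05 0.3 10105 0.6822956458509261
0.0 0.06 357 0.7034112350966728
0.0 0.3 10484 0.6789020585127062
0.05 0.06 459 0.7124901798629838
0.05 0.3 8934 0.7090519966439668
0.1 0.06 676 0.7124134955896373
0.1 0.3 3021 0.7102524880052999
0.15 0.06 838 0.7122245403194389
0.15 0.3 2368 0.7116305582887812
0.2 0.06 934 0.7124500462068097
0.2 0.3 1379 0.7127594249654703
0.25 0.06 642 0.7129039010858359
0.25 0.3 27 0.717335859449135
0.3 0.06 316 0.9559041530262105
0.3 0.3 0 None
0.35 0.06 37 0.9709045660564961
0.35 0.3 0 None
0.4 0.06 0 None
0.4 0.3 0 None
0.45 0.06 0 None
0.45 0.3 0 None
```

Request:
servo_tool([
  [60,-0.055,-0.039,-0.017,-0.15],
  [60,-0.11,-0.078,-0.017,-0.3],
  [60,-0.165,-0.117,-0.017,-0.45],
  [60,-0.22,-0.156,-0.017,-0.62],
  [60,-0.276,-0.1945,-0.017,-0.62],
], grip_force=30)

```text
time_s: 1.62
tool_pos: [0.4265, 0.3224, 0.2399]
tool_rot: [180.0, 0.1, -168.9]
force: [1.4, 0.2, -0.0]
grip_width: 0.0539
```

```bash
python3 -c "
from h import *
go(.449,.004,.23,-169)"
```

```text
t 1.625 pos [0.4265 0.3224 0.2399] rot [ 1.7997e+02  5.0000e-02 -1.6889e+02] F [ 1.4   0.22 -0.04] M [ 0.099 -0.087 -0.047] w 0.0539 q7 61.37166213280782
shift [ 0.0393 -0.3168  0.0097] turn 0.0019
```

Request:
servo_tool([
  [60,0.009,-0.058,0.005,0],
  [60,0.018,-0.117,0.005,0],
  [60,0.028,-0.175,0.005,0],
  [60,0.038,-0.234,0.005,0],
  [60,0.046,-0.29,0.005,0],
])

```text
time_s: 2.25
tool_pos: [0.4358, 0.0287, 0.2349]
tool_rot: [180.0, 0.1, -169.0]
force: [1.6, 0.7, -0.7]
grip_width: 0.052
```

Request:
servo_tool([
  [60,0,0,0,0],
  [60,0,0,0,0],
])

```text
time_s: 2.5
tool_pos: [0.4359, 0.0315, 0.2347]
tool_rot: [180.0, 0.0, -169.0]
force: [0.2, -0.1, 0.3]
grip_width: 0.0523
```

```bash
python3 -c "
from h import *
go(.449,.004,.13,-169)"
```

```text
t 2.5 pos [0.4359 0.0315 0.2347] rot [ 1.7995e+02  3.0000e-02 -1.6898e+02] F [ 0.15 -0.07  0.32] M [ 0.056 -0.021  0.003] w 0.0523 q7 90.48054477287434
shift [-0.0075 -0.0296  0.1047] turn 0.0004
```

Request:
servo_tool([
  [60,-0.0075,-0.0296,0.03,0],
  [60,-0.0075,-0.0296,0.05,0],
  [60,-0.0075,-0.0296,0.05,0],
])

```text
time_s: 2.88
tool_pos: [0.4479, 0.0046, 0.1831]
tool_rot: [180.0, -0.2, -168.8]
force: [-0.5, 0.3, 0.9]
grip_width: 0.052
```

```bash
python3 - <<'E'
from h import *
go(.449,.004,.13,-169)
for n in ("side","top"):
    c=imaging.read_camera(n); a=c["frame"]; q=proj(c,[.449,.004,.15]).astype(int); print(q,proj(c,monitor.get_obs()["tool_pos"]))
    a=a[max(0,q[1]-75):q[1]+75,q[0]-100:q[0]+100]; cv2.imwrite(f"pics/{n}1.png",cv2.resize(a,None,fx=3.5,fy=3.5,interpolation=cv2.INTER_CUBIC))
E
```

```text
t 2.875 pos [0.4479 0.0046 0.1831] rot [ 180.     -0.2  -168.84] F [-0.51  0.31  0.91] M [ 0.031  0.01  -0.05 ] w 0.052 q7 95.07968598022893
shift [-0.0012 -0.0009  0.0531] turn 0.0028
[187 200] [185.6065045  184.12744105]
[294 230] [295.25159588 229.92679677]
```

View pics/side1.png

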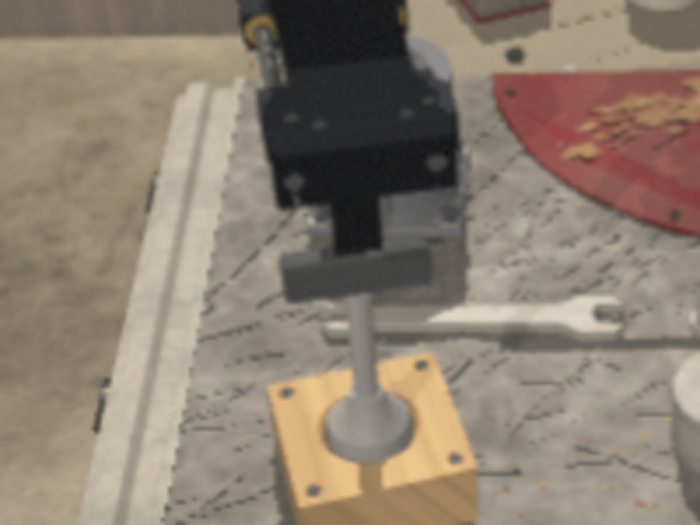

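The finger (column ≈356 in the crop) is over the bar's middle (285–432, middle ≈358) and in line with the shank. Descending.

Request:
servo_tool([
  [60,0,0,0.02,0],
  [60,0,0,0.04,0],
  [60,0,0,0.054,0],
  [60,0,0,0.054,0],
])

```text
time_s: 3.48
tool_pos: [0.4487, 0.0036, 0.1303]
tool_rot: [-180.0, -0.1, -168.9]
force: [-0.0, 0.8, 0.4]
grip_width: 0.0518
```

Request:
servo_tool([
  [20,0,0,0,0],
  [10,0,0,0,0],
  [5,0,0,0,0],
  [5,0,0,0,0],
  [5,0,0,0,0],
], grip_force=20)

```text
time_s: 4.1
tool_pos: [0.449, 0.0033, 0.1307]
tool_rot: [180.0, 0.0, -169.0]
force: [0.2, 0.4, 0.7]
grip_width: 0.0141
```

Request:
servo_tool([
  [0,0,0,0,0],
  [0,0,0,0,0],
  [0,0,0,0,0],
], grip_force=60)

```text
time_s: 4.47
tool_pos: [0.449, 0.0033, 0.1307]
tool_rot: [180.0, 0.0, -169.0]
force: [0.2, 0.9, 1.7]
grip_width: 0.0137
```

```bash
python3 -c "
from h import *
go(.449,.004,.25,-169)"
```

```text
t 4.475 pos [0.449  0.0033 0.1307] rot [ 1.7999e+02  1.0000e-02 -1.6898e+02] F [0.21 0.88 1.67] M [ 0.308  0.038 -0.01 ] w 0.0137 q7 96.18856916712201
shift [-1.000e-04  7.000e-04 -1.193e-01] turn 0.0003
```

Request:
servo_tool([
  [0,0,0,-0.02,0],
  [0,0,0,-0.05,0],
  [0,0,0,-0.085,0],
  [0,0,0,-0.12,0],
  [0,0,0,-0.12,0],
])

```text
time_s: 5.1
tool_pos: [0.4502, 0.0029, 0.2521]
tool_rot: [-180.0, 0.2, -169.0]
force: [-0.7, -0.4, -5.0]
grip_width: 0.0139
```

Request:
servo_tool([
  [0,0,0,0,0],
  [0,0,0,0,0],
  [0,0,0,0,0],
])

```text
time_s: 5.48
tool_pos: [0.4484, 0.003, 0.2493]
tool_rot: [-180.0, -0.1, -169.0]
force: [-0.3, -0.2, -3.9]
grip_width: 0.0138
```

```bash
python3 - <<'E'
from h import *
go(.451,.254,.25,-169)
for n in ("side","top"):
    c=imaging.read_camera(n); a=c["frame"]; q=proj(c,[.449,.004,.19]).astype(int); print(n,q)
    P=cloud(c).reshape(-1,3); m=(np.hypot(P[:,0]-.449,P[:,1]-.004)<.03)&(P[:,2]>.125)&(P[:,2]<.17); print("socket pts",m.sum(),P[m].min(0),P[m].max(0),P[m].mean(0))
    for l in("ext_mouth","ext_handle"):
      for r in pinpoint(n,l)[:1]: print(l,r, atz(c,r["at"],.132 if l=="ext_mouth" else .267))
    a=a[max(0,q[1]-75):q[1]+75,q[0]-100:q[0]+100]; cv2.imwrite(f"pics/{n}2.png",cv2.resize(a,None,fx=3.5,fy=3.5,interpolation=cv2.INTER_CUBIC))
E
```

```text
t 5.475 pos [0.4484 0.003  0.2493] rot [-1.7999e+02 -1.2000e-01 -1.6899e+02] F [-0.33 -0.24 -3.94] M [ 0.041 -0.054 -0.01 ] w 0.0138 q7 94.29129572572336
shift [-0.0505  0.2458 -0.0008] turn 0.0002
side [185 181]
socket pts 577 [ 0.42726479 -0.02153952  0.12936629] [0.47296851 0.01809415 0.16988234] [ 0.45079188 -0.01073624  0.15358138]
ext_mouth {'at': [188.6, 208.5], 'confidence': 0.77} [0.45035235 0.00360108 0.132     ]
top [295 229]Traceback (most recent call last):
  File "<stdin>", line 5, in <module>
    return umr_minimum(a, axis, None, out, keepdims, initial, where)
ValueError: zero-size array to reduction operation minimum which has no identity
```

View pics/side2.png

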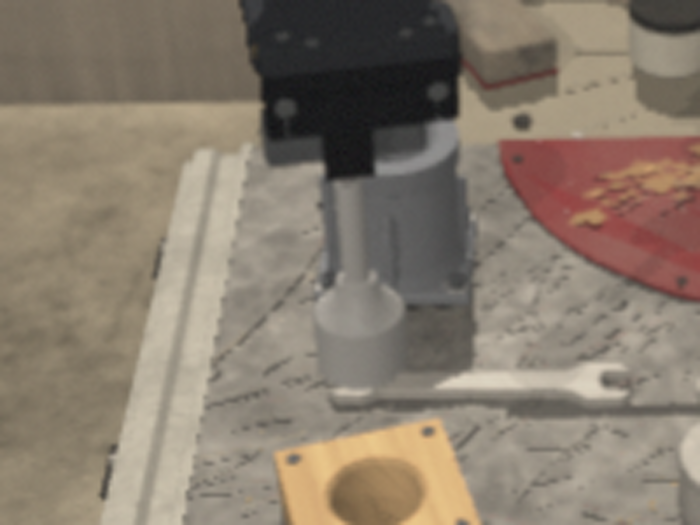

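Request:
servo_tool([
  [0,-0.008,0.04,-0.001,0],
  [0,-0.02,0.096,-0.001,0],
  [0,-0.032,0.152,-0.001,0],
  [0,-0.043,0.208,-0.001,0],
  [0,-0.0508,0.2447,-0.001,0],
])

```text
time_s: 6.3
tool_pos: [0.4513, 0.2564, 0.2513]
tool_rot: [180.0, -0.0, -168.8]
force: [-0.4, -0.4, -4.2]
grip_width: 0.0133
```

Request:
servo_tool([
  [0,0,0,0,0],
  [0,0,0,0,0],
  [0,0,0,0,0],
  [0,0,0,0,0],
])

```text
time_s: 6.8
tool_pos: [0.4524, 0.252, 0.2518]
tool_rot: [180.0, 0.0, -169.1]
force: [0.8, -1.3, -3.7]
grip_width: 0.0134
```

```bash
python3 - <<'E'
from h import *
go(.4515,.253,.22,-169)
for n in ("side","top"):
    c=imaging.read_camera(n); a=c["frame"]; q=proj(c,[.4515,.253,.14]).astype(int); print(n,q)
    P=cloud(c).reshape(-1,3)
    for lo,hi in ((.09,.103),(.135,.15),(.155,.2)):
        m=(np.hypot(P[:,0]-.4515,P[:,1]-.253)<.055)&(P[:,2]>lo)&(P[:,2]<hi)
        if m.sum(): print(lo,m.sum(),P[m].min(0),P[m].max(0))
    for l in("ext_mouth","ext_handle"):
      for r in pinpoint(n,l)[:1]: print(l,r, atz(c,r["at"],.132 if l=="ext_mouth" else .267))
    a=a[max(0,q[1]-75):q[1]+75,q[0]-100:q[0]+100]; cv2.imwrite(f"pics/{n}3.png",cv2.resize(a,None,fx=3.5,fy=3.5,interpolation=cv2.INTER_CUBIC))
E
```

```text
t 6.8 pos [0.4524 0.252  0.2518] rot [ 1.7999e+02  2.0000e-02 -1.6909e+02] F [ 0.85 -1.29 -3.68] M [ 0.046 -0.012 -0.024] w 0.0134 q7 69.0193255446975
shift [0.0007 0.0011 0.0318] turn -0.0016
side [194 129]
0.09 622 [0.40957372 0.21016273 0.0900363 ] [0.49695853 0.29355152 0.10260456]
0.135 123 [0.43239144 0.22747186 0.13515581] [0.47505911 0.25154967 0.14996229]
0.155 333 [0.43167758 0.22837385 0.15500546] [0.4753415  0.25833652 0.19984673]
ext_mouth {'at': [197.2, 131.4], 'confidence': 0.85} [0.45754698 0.25795315 0.132     ]
ext_handle {'at': [194.7, 71.6], 'confidence': 0.59} [0.45979474 0.26040961 0.267     ]
top [182 229]
0.09 147 [0.40694696 0.21691512 0.09099625] [0.44407283 0.27681701 0.1028781 ]
0.135 1 [0.44045424 0.23504993 0.14312906] [0.44045424 0.23504993 0.14312906]
```

View pics/side3.png

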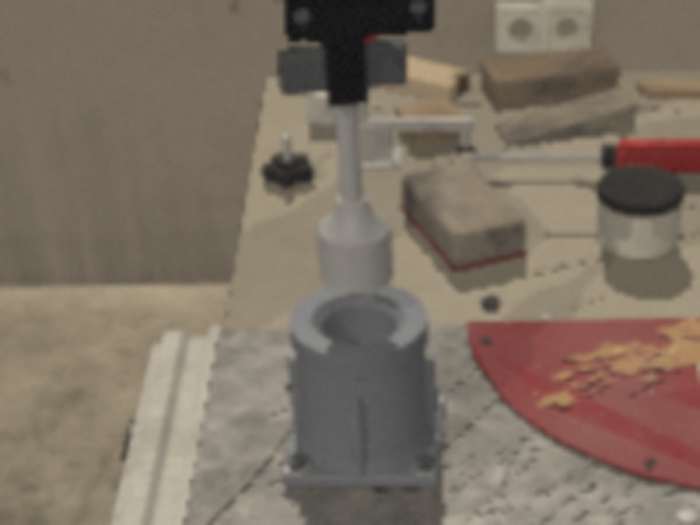

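View pics/top3.png

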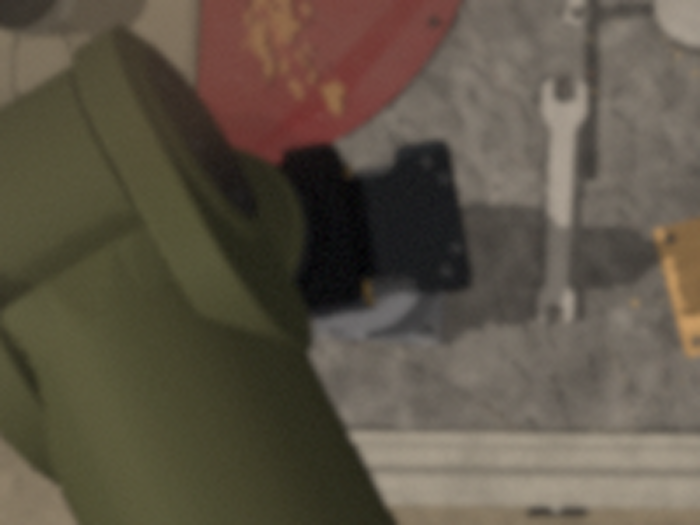

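Request:
servo_tool([
  [0,0,0.0015,0.012,0],
  [0,0,0.0015,0.024,0],
  [0,0,0.0015,0.03,0],
  [0,0,0.0015,0.033,0],
  [0,0,0.0015,0.035,0],
])

```text
time_s: 7.72
tool_pos: [0.4519, 0.2545, 0.2165]
tool_rot: [180.0, 0.0, -169.0]
force: [-0.2, -0.4, -3.6]
grip_width: 0.0138
```

```bash
python3 -c "
from h import *
go(.4515,.254,.15,-169)"
```

```text
t 7.725 pos [0.4519 0.2545 0.2165] rot [ 1.8000e+02  1.0000e-02 -1.6899e+02] F [-0.24 -0.37 -3.61] M [ 0.02   0.006 -0.004] w 0.0138 q7 68.97702165257915
shift [ 0.0005 -0.0004  0.0665] turn 0.0002
```

Mouth is about 2 mm into the chamfer, no contact. Small steps with force checks.

Request:
servo_tool([
  [0,0,0,0.001,0],
  [0,0,0,0.002,0],
  [0,0,0,0.003,0],
])

```text
time_s: 8.1
tool_pos: [0.4519, 0.2545, 0.2137]
tool_rot: [180.0, 0.0, -169.0]
force: [0.5, -0.0, -3.4]
grip_width: 0.0137
```

Request:
servo_tool([
  [0,0,0,0.001,0],
  [0,0,0,0.002,0],
  [0,0,0,0.003,0],
])

```text
time_s: 8.48
tool_pos: [0.4518, 0.2545, 0.2105]
tool_rot: [180.0, 0.0, -169.0]
force: [-0.2, 0.3, -3.6]
grip_width: 0.0138
```

```bash
python3 -c "
from h import *
go(.4515,.254,.15,-169)"
```

```text
t 8.475 pos [0.4518 0.2545 0.2105] rot [ 180.      0.   -168.99] F [-0.24  0.26 -3.64] M [ 0.04  -0.012  0.025] w 0.0138 q7 68.99755379939882
shift [ 0.0004 -0.0004  0.0605] turn 0.0002
```

Request:
servo_tool([
  [0,0,0,0.0015,0],
  [0,0,0,0.003,0],
  [0,0,0,0.0045,0],
  [0,0,0,0.006,0],
])

```text
time_s: 8.98
tool_pos: [0.4518, 0.2545, 0.2045]
tool_rot: [-180.0, 0.0, -169.0]
force: [-0.4, 0.2, -3.9]
grip_width: 0.0138
```

Request:
servo_tool([
  [0,0,0,0.002,0],
  [0,0,0,0.004,0],
  [0,0,0,0.006,0],
  [0,0,0,0.008,0],
  [0,0,0,0.01,0],
])

```text
time_s: 9.6
tool_pos: [0.4518, 0.2545, 0.1944]
tool_rot: [180.0, 0.0, -169.0]
force: [-0.4, -0.3, -3.2]
grip_width: 0.0134
```

```bash
python3 -c "
from h import *
go(.4515,.254,.153,-169)"
```

```text
t 9.6 pos [0.4518 0.2545 0.1944] rot [ 180.      0.   -168.98] F [-0.4  -0.26 -3.15] M [ 0.023  0.041 -0.004] w 0.0134 q7 69.06794932586311
shift [ 0.0004 -0.0005  0.0414] turn 0.0003
```

Request:
servo_tool([
  [0,0,0,0.003,0],
  [0,0,0,0.007,0],
  [0,0,0,0.011,0],
  [0,0,0,0.015,0],
  [0,0,0,0.019,0],
])

```text
time_s: 10.22
tool_pos: [0.4518, 0.2545, 0.1752]
tool_rot: [180.0, 0.0, -169.0]
force: [-0.2, 0.5, -4.0]
grip_width: 0.0136
```

Request:
servo_tool([
  [0,0,0,0.004,0],
  [0,0,0,0.008,0],
  [0,0,0,0.012,0],
  [0,0,0,0.015,0],
  [0,0,0,0.017,0],
])

```text
time_s: 10.85
tool_pos: [0.4518, 0.2545, 0.1584]
tool_rot: [-180.0, -0.0, -169.0]
force: [0.3, 0.5, -4.3]
grip_width: 0.0133
```

Request:
servo_tool([
  [0,0,0,0.001,0],
  [0,0,0,0.002,0],
  [0,0,0,0.002,0],
])

```text
time_s: 11.22
tool_pos: [0.4518, 0.2545, 0.1566]
tool_rot: [180.0, 0.0, -169.0]
force: [0.4, -0.7, -3.5]
grip_width: 0.0138
```

```bash
python3 -c "
from h import *
go(.4515,.254,.153,-169)"
```

```text
t 11.225 pos [0.4518 0.2545 0.1566] rot [ 1.8000e+02  1.0000e-02 -1.6899e+02] F [ 0.38 -0.65 -3.53] M [ 0.046 -0.005 -0.017] w 0.0138 q7 69.25627487558619
shift [ 0.0004 -0.0005  0.0036] turn 0.0002
```

Request:
servo_tool([
  [0,0,0,0.001,0],
  [0,0,0,0.002,0],
  [0,0,0,0.003,0],
  [0,0,0,0.003,0],
])

```text
time_s: 11.72
tool_pos: [0.4518, 0.2545, 0.1535]
tool_rot: [-180.0, -0.0, -169.0]
force: [-0.4, -0.1, -3.9]
grip_width: 0.0135
```

Request:
servo_tool([
  [0,0,0,0.001,0],
  [0,0,0,0.001,0],
])

```text
time_s: 11.98
tool_pos: [0.4517, 0.2545, 0.1525]
tool_rot: [-180.0, -0.0, -169.0]
force: [-0.7, 0.6, -3.6]
grip_width: 0.0136
```

Request:
servo_tool([
  [0,0,0,0.001,0],
  [0,0,0,0.001,0],
])

```text
time_s: 12.22
tool_pos: [0.4518, 0.2545, 0.1515]
tool_rot: [-180.0, -0.0, -169.0]
force: [-0.1, -0.6, -4.1]
grip_width: 0.0132
```

Request:
servo_tool([
  [0,0,0,0.001,0],
  [0,0,0,0.001,0],
])

```text
time_s: 12.48
tool_pos: [0.4517, 0.2545, 0.1505]
tool_rot: [-180.0, -0.0, -169.0]
force: [-0.0, -0.5, -4.5]
grip_width: 0.0141
```

Request:
servo_tool([
  [0,0,0,0.001,0],
  [0,0,0,0.001,0],
])

```text
time_s: 12.72
tool_pos: [0.4518, 0.2545, 0.1495]
tool_rot: [-180.0, -0.0, -169.0]
force: [-0.4, -0.2, -3.2]
grip_width: 0.0134
```

Request:
servo_tool([
  [0,0,0,0.001,0],
  [0,0,0,0.001,0],
])

```text
time_s: 12.98
tool_pos: [0.4517, 0.2545, 0.1484]
tool_rot: [-180.0, -0.0, -169.0]
force: [0.1, 0.9, -3.5]
grip_width: 0.0135
```

Request:
servo_tool([
  [0,0,0,0.001,0],
  [0,0,0,0.002,0],
  [0,0,0,0.002,0],
])

```text
time_s: 13.35
tool_pos: [0.4517, 0.2544, 0.1464]
tool_rot: [-180.0, -0.0, -169.0]
force: [-0.0, -0.4, -4.7]
grip_width: 0.0134
```

Request:
servo_tool([
  [0,0,0,0.001,0],
  [0,0,0,0.002,0],
  [0,0,0,0.002,0],
])

```text
time_s: 13.72
tool_pos: [0.4518, 0.2545, 0.1445]
tool_rot: [-180.0, -0.0, -169.0]
force: [-1.1, 0.8, -3.8]
grip_width: 0.0135
```

Request:
servo_tool([
  [0,0,0,0.001,0],
  [0,0,0,0.002,0],
  [0,0,0,0.002,0],
])

```text
time_s: 14.1
tool_pos: [0.4518, 0.2544, 0.1425]
tool_rot: [-180.0, -0.0, -169.0]
force: [-0.2, -0.1, -2.6]
grip_width: 0.0133
```

Request:
servo_tool([
  [0,0,0,0.001,0],
  [0,0,0,0.001,0],
])

```text
time_s: 14.35
tool_pos: [0.4517, 0.2545, 0.1415]
tool_rot: [-180.0, -0.0, -169.0]
force: [0.4, 0.3, -4.4]
grip_width: 0.0134
```

Request:
servo_tool([
  [0,0,0,0.001,0],
  [0,0,0,0.001,0],
])

```text
time_s: 14.6
tool_pos: [0.4518, 0.2545, 0.1405]
tool_rot: [-180.0, -0.0, -169.0]
force: [0.4, -0.7, -2.8]
grip_width: 0.0135
```

Request:
servo_tool([
  [0,0,0,0.001,0],
  [0,0,0,0.001,0],
])

```text
time_s: 14.85
tool_pos: [0.452, 0.2546, 0.1399]
tool_rot: [180.0, 0.0, -169.0]
force: [-0.5, 0.2, -1.9]
grip_width: 0.0135
```

```bash
python3 -c "
from h import *
go(.4515,.254,.14,-169)"
```

```text
t 14.85 pos [0.452  0.2546 0.1399] rot [ 1.7999e+02  3.0000e-02 -1.6899e+02] F [-0.53  0.15 -1.9 ] M [-0.023  0.123 -0.034] w 0.0135 q7 69.35853463103555
shift [ 0.0006 -0.0005 -0.0001] turn 0.0002
```

Request:
servo_tool([
  [0,0,0,0.001,0],
  [0,0,0,0.001,0],
])

```text
time_s: 15.1
tool_pos: [0.4521, 0.2547, 0.1391]
tool_rot: [180.0, 0.0, -169.0]
force: [-0.0, -0.6, 0.8]
grip_width: 0.0139
```

```bash
python3 -c "
from h import *
go(.4515,.254,.14,-169)"
```

```text
t 15.1 pos [0.4521 0.2547 0.1391] rot [ 1.7998e+02  5.0000e-02 -1.6899e+02] F [-0.05 -0.6   0.78] M [-0.086  0.272  0.084] w 0.0139 q7 69.36571532150471
shift [ 0.0007 -0.0006 -0.0009] turn 0.0002
```

Request:
servo_tool([
  [0,0,0,0,0.03],
  [0,0,0,0,0.06],
  [0,0,0,0,0.1],
  [0,0,0,0,0.1],
])

```text
time_s: 15.6
tool_pos: [0.4519, 0.2548, 0.1388]
tool_rot: [180.0, 0.0, -174.7]
force: [-0.8, -0.8, 1.0]
grip_width: 0.0134
```

```bash
python3 -c "
from h import *
go(.4515,.254,.14,-169)"
```

```text
t 15.6 pos [0.4519 0.2548 0.1388] rot [ 1.7997e+02  2.0000e-02 -1.7473e+02] F [-0.77 -0.75  0.96] M [ 0.086  0.278 -0.033] w 0.0134 q7 63.64201976847468
shift [ 0.0005 -0.0008 -0.0012] turn -0.1
```

Request:
servo_tool([
  [0,0,0,0,0.03],
  [0,0,0,0,0.06],
  [0,0,0,0,0.1],
  [0,0,0,0,0.1],
])

```text
time_s: 16.1
tool_pos: [0.4519, 0.2548, 0.1387]
tool_rot: [180.0, 0.0, 179.5]
force: [-0.5, 0.2, 2.8]
grip_width: 0.0136
```

```bash
python3 -c "
from h import *
go(.4515,.254,.14,-169)"
```

```text
t 16.1 pos [0.4519 0.2548 0.1387] rot [1.7997e+02 2.0000e-02 1.7955e+02] F [-0.48  0.16  2.76] M [0.266 0.231 0.034] w 0.0136 q7 57.944208148105844
shift [ 0.0003 -0.0008 -0.0013] turn -0.1999
```

Request:
servo_tool([
  [0,0,0,0,0.03],
  [0,0,0,0,0.06],
  [0,0,0,0,0.1],
  [0,0,0,0,0.1],
])

```text
time_s: 16.6
tool_pos: [0.4519, 0.2547, 0.1387]
tool_rot: [180.0, 0.0, 173.8]
force: [-0.1, 1.6, 2.5]
grip_width: 0.0135
```

```bash
python3 -c "
from h import *
go(.4515,.254,.14,-169)"
```

```text
t 16.6 pos [0.4519 0.2547 0.1387] rot [1.7998e+02 1.0000e-02 1.7381e+02] F [-0.11  1.62  2.46] M [ 0.292  0.284 -0.013] w 0.0135 q7 52.24068176195031
shift [ 0.0003 -0.0007 -0.0013] turn -0.3001
```

Request:
servo_tool([
  [0,0,0,0,0.03],
  [0,0,0,0,0.06],
  [0,0,0,0,0.1],
])

```text
time_s: 16.98
tool_pos: [0.4519, 0.2546, 0.1386]
tool_rot: [180.0, 0.0, 168.0]
force: [-0.4, 1.2, 2.0]
grip_width: 0.0136
```

```bash
python3 -c "
from h import *
go(.4515,.254,.14,-169)"
```

```text
t 16.975 pos [0.4519 0.2546 0.1386] rot [1.7998e+02 1.0000e-02 1.6797e+02] F [-0.39  1.18  1.96] M [0.365 0.261 0.072] w 0.0136 q7 46.43168625487867
shift [ 0.0002 -0.0007 -0.0014] turn -0.4019
```

Request:
servo_tool([
  [0,0,0,0,0.03],
  [0,0,0,0,0.06],
  [0,0,0,0,0.06],
])

```text
time_s: 17.35
tool_pos: [0.4518, 0.2546, 0.1386]
tool_rot: [180.0, 0.0, 164.6]
force: [-0.6, 1.7, 3.0]
grip_width: 0.0135
```

```bash
python3 -c "
from h import *
go(.4515,.254,.14,-169)"
```

```text
t 17.35 pos [0.4518 0.2546 0.1386] rot [1.7998e+02 1.0000e-02 1.6464e+02] F [-0.61  1.72  2.97] M [0.436 0.187 0.056] w 0.0135 q7 43.116840279156264
shift [ 0.0002 -0.0007 -0.0014] turn -0.4601
```

Request:
servo_tool([
  [0,0,0,0,0.03],
  [0,0,0,0,0.06],
  [0,0,0,0,0.06],
])

```text
time_s: 17.73
tool_pos: [0.4518, 0.2546, 0.1386]
tool_rot: [180.0, 0.0, 161.2]
force: [-0.2, 1.3, 3.2]
grip_width: 0.0136
```

```bash
python3 -c "
from h import *
go(.4515,.254,.14,-169)"
```

```text
t 17.725 pos [0.4518 0.2546 0.1386] rot [1.7999e+02 1.0000e-02 1.6121e+02] F [-0.21  1.34  3.19] M [0.498 0.272 0.128] w 0.0136 q7 39.69869070140642
shift [ 0.0001 -0.0007 -0.0014] turn -0.5199
```

Request:
servo_tool([
  [0,0,0,0,0.03],
  [0,0,0,0,0.06],
  [0,0,0,0,0.06],
])

```text
time_s: 18.1
tool_pos: [0.4519, 0.2546, 0.1386]
tool_rot: [180.0, 0.0, 157.8]
force: [-1.3, 1.3, 3.0]
grip_width: 0.0134
```

```bash
python3 -c "
from h import *
go(.4515,.254,.14,-169)"
```

```text
t 18.1 pos [0.4519 0.2546 0.1386] rot [1.7999e+02 1.0000e-02 1.5777e+02] F [-1.34  1.26  2.97] M [0.475 0.244 0.281] w 0.0134 q7 36.276072142738904
shift [ 0.0001 -0.0007 -0.0014] turn -0.58
```

Request:
servo_tool([
  [0,0,0,0,0.02],
  [0,0,0,0,0.04],
  [0,0,0,0,0.04],
])

```text
time_s: 18.48
tool_pos: [0.4518, 0.2546, 0.1386]
tool_rot: [180.0, 0.0, 155.5]
force: [-0.8, 1.9, 3.3]
grip_width: 0.0135
```

```bash
python3 -c "
from h import *
for i in range(3): go(.4515,.254,.14,-169);imaging.read_camera('side')"
```

```text
t 18.475 pos [0.4518 0.2546 0.1386] rot [179.99   0.   155.48] F [-0.75  1.86  3.3 ] M [0.452 0.231 0.347] w 0.0135 q7 34.00130993583086
shift [ 0.0001 -0.0007 -0.0014] turn -0.6199
t 18.525 pos [0.4518 0.2546 0.1386] rot [180.     0.   155.49] F [-1.91  1.7   2.28] M [0.497 0.222 0.336] w 0.0134 q7 34.01354122006867
shift [ 0.0001 -0.0006 -0.0014] turn -0.6197
t 18.575 pos [0.4518 0.2545 0.1386] rot [180.     0.   155.49] F [-0.99  1.79  2.68] M [0.514 0.294 0.294] w 0.0137 q7 34.016988824079824
shift [ 0.0001 -0.0006 -0.0014] turn -0.6197
```

Request:
servo_tool([
  [0,0,0,0,0.02],
  [0,0,0,0,0.04],
  [0,0,0,0,0.04],
])

```text
time_s: 19.0
tool_pos: [0.4518, 0.2545, 0.1386]
tool_rot: [180.0, 0.0, 153.2]
force: [-1.0, 2.0, 2.8]
grip_width: 0.0135
```

```bash
python3 -c "
from h import *
for i in range(3): go(.4515,.254,.14,-169);imaging.read_camera('side')"
```

```text
t 19.0 pos [0.4518 0.2545 0.1386] rot [180.     0.   153.19] F [-0.98  1.97  2.81] M [0.506 0.215 0.396] w 0.0135 q7 31.718344696513896
shift [ 0.     -0.0006 -0.0014] turn -0.66
t 19.05 pos [0.4518 0.2545 0.1386] rot [179.99   0.   153.19] F [-1.11  2.    2.8 ] M [0.514 0.228 0.397] w 0.0134 q7 31.73066953413118
shift [ 0.0001 -0.0006 -0.0014] turn -0.6598
t 19.1 pos [0.4518 0.2545 0.1386] rot [179.99   0.   153.2 ] F [-0.22  1.93  2.17] M [0.547 0.254 0.395] w 0.0136 q7 31.734490704853332
shift [ 0.     -0.0006 -0.0014] turn -0.6597
```

Request:
servo_tool([
  [0,0,0,0,0.02],
  [0,0,0,0,0.04],
  [0,0,0,0,0.06],
  [0,0,0,0,0.06],
])

```text
time_s: 19.65
tool_pos: [0.4518, 0.2545, 0.1386]
tool_rot: [180.0, 0.0, 149.7]
force: [-0.9, 0.8, 2.5]
grip_width: 0.0134
```

```bash
python3 -c "
from h import *
for i in range(3): go(.4515,.254,.14,-169);imaging.read_camera('side')"
```

```text
t 19.65 pos [0.4518 0.2545 0.1386] rot [179.99   0.   149.75] F [-0.86  0.81  2.46] M [0.538 0.171 0.432] w 0.0134 q7 28.29644087245189
shift [ 0.     -0.0006 -0.0014] turn -0.72
t 19.7 pos [0.4518 0.2545 0.1386] rot [179.99   0.   149.76] F [-0.91  1.51  2.49] M [0.585 0.234 0.504] w 0.0132 q7 28.31105298485729
shift [ 0.     -0.0006 -0.0014] turn -0.7198
t 19.75 pos [0.4518 0.2545 0.1386] rot [179.99   0.   149.76] F [-0.78  2.84  3.53] M [0.524 0.197 0.421] w 0.0145 q7 28.315141156794446
shift [-0.     -0.0006 -0.0014] turn -0.7197
```

Request:
servo_tool([
  [0,0,0,0,0.02],
  [0,0,0,0,0.04],
  [0,0,0,0,0.05],
  [0,0,0,0,0.05],
])

```text
time_s: 20.3
tool_pos: [0.4518, 0.2545, 0.1386]
tool_rot: [180.0, 0.0, 146.9]
force: [-0.3, 1.2, 1.9]
grip_width: 0.0135
```

```bash
python3 -c "
from h import *
for i in range(3): go(.4515,.254,.14,-169);imaging.read_camera('side')"
```

```text
t 20.3 pos [0.4518 0.2545 0.1386] rot [180.     0.   146.89] F [-0.26  1.15  1.92] M [0.544 0.206 0.573] w 0.0135 q7 25.457173073915083
shift [-0.     -0.0006 -0.0014] turn -0.7698
t 20.35 pos [0.4518 0.2545 0.1386] rot [180.    0.  146.9] F [-0.94  1.8   2.36] M [0.536 0.249 0.567] w 0.0142 q7 25.462116417042008
shift [ 0.     -0.0006 -0.0014] turn -0.7697
t 20.4 pos [0.4518 0.2545 0.1386] rot [180.    0.  146.9] F [-0.6   1.98  3.16] M [0.5   0.219 0.494] w 0.0134 q7 25.464667158430117
shift [-0.     -0.0006 -0.0014] turn -0.7697
```

Request:
servo_tool([
  [0,0,0,0,-0.05],
  [0,0,0,0,-0.1],
  [0,0,0,0,-0.13],
  [0,0,0,0,-0.13],
])

```text
time_s: 20.95
tool_pos: [0.4519, 0.2544, 0.1386]
tool_rot: [180.0, -0.0, 154.3]
force: [-0.5, 1.3, 2.8]
grip_width: 0.0133
```

```bash
python3 -c "
from h import *
for i in range(3): go(.4515,.254,.14,-169);imaging.read_camera('side')"
```

```text
t 20.95 pos [0.4519 0.2544 0.1386] rot [ 1.7999e+02 -1.0000e-02  1.5428e+02] F [-0.46  1.35  2.82] M [ 0.567  0.309 -0.016] w 0.0133 q7 32.83397147662101
shift [ 0.0001 -0.0006 -0.0014] turn -0.6409
t 21.0 pos [0.4519 0.2545 0.1386] rot [179.99  -0.   154.28] F [0.68 1.44 2.63] M [ 0.535  0.266 -0.071] w 0.0134 q7 32.82582754756602
shift [ 0.0001 -0.0006 -0.0014] turn -0.6409
t 21.05 pos [0.4519 0.2545 0.1386] rot [179.99  -0.   154.29] F [-0.22  1.1   1.97] M [ 0.599  0.193 -0.005] w 0.0132 q7 32.83164059391846
shift [ 0.0001 -0.0006 -0.0014] turn -0.6407
```

Torque is back to zero, so the socket is free in its play. Lifting straight out.

Request:
servo_tool([
  [0,0,0,-0.002,0],
  [0,0,0,-0.005,0],
  [0,0,0,-0.01,0],
  [0,0,0,-0.015,0],
  [0,0,0,-0.02,0],
])

```text
time_s: 21.72
tool_pos: [0.4518, 0.2539, 0.1591]
tool_rot: [-179.9, 0.0, 154.3]
force: [-0.3, 1.1, -4.6]
grip_width: 0.0134
```

```bash
python3 -c "
from h import *
go(.4518,.2545,.255,-169)"
```

```text
t 21.725 pos [0.4518 0.2539 0.1591] rot [-1.7994e+02  1.0000e-02  1.5432e+02] F [-0.28  1.05 -4.56] M [0.27  0.039 0.008] w 0.0134 q7 32.71495923868595
shift [ 0.0002  0.0005 -0.0959] turn -0.6401
```

Request:
servo_tool([
  [0,0,0,-0.01,0],
  [0,0,0,-0.02,0],
  [0,0,0,-0.03,0],
  [0,0,0,-0.04,0],
  [0,0,0,-0.05,0],
])

```text
time_s: 22.35
tool_pos: [0.4519, 0.2543, 0.2094]
tool_rot: [180.0, 0.0, 154.3]
force: [0.0, 0.2, -3.6]
grip_width: 0.0137
```

Request:
servo_tool([
  [0,0,0,-0.015,0],
  [0,0,0,-0.03,0],
  [0,0,0,-0.045,0],
  [0,0,0,-0.047,0],
  [0,0,0,-0.047,0],
])

```text
time_s: 22.98
tool_pos: [0.4517, 0.2544, 0.2555]
tool_rot: [-180.0, -0.0, 154.3]
force: [-0.3, -0.1, -3.5]
grip_width: 0.0138
```

```bash
python3 - <<'E'
from h import *
go(.449,.0038,.255)
c=imaging.read_camera("side"); a=c["frame"]; q=proj(c,[.4515,.253,.18]).astype(int); print(q)
P=cloud(c).reshape(-1,3)
for lo,hi in ((.13,.142),(.142,.155),(.17,.19),(.2,.225)):
    m=(np.hypot(P[:,0]-.4515,P[:,1]-.253)<.04)&(P[:,2]>lo)&(P[:,2]<hi)
    if m.sum(): print(lo,m.sum(),P[m].min(0),P[m].max(0),P[m].mean(0))
for l in("ext_mouth",):
    for r in pinpoint("side",l)[:1]: print(l,r, atz(c,r["at"],.137))
a=a[max(0,q[1]-75):q[1]+75,q[0]-100:q[0]+100]; cv2.imwrite("pics/side4.png",cv2.resize(a,None,fx=3.5,fy=3.5,interpolation=cv2.INTER_CUBIC))
E
```

```text
t 22.975 pos [0.4517 0.2544 0.2555] rot [-179.99   -0.    154.35] F [-0.35 -0.09 -3.49] M [ 0.031 -0.007 -0.036] w 0.0138 q7 32.227735067280584
shift [-0.1061 -0.2271  0.0005] turn 0
[192 112]
0.13 45 [0.43245788 0.23168497 0.13621068] [0.47455946 0.25641828 0.14195846] [0.4547647  0.23826586 0.13922635]
0.142 110 [0.43062589 0.230546   0.14231966] [0.47326664 0.25324522 0.1549161 ] [0.45337397 0.23774842 0.14858065]
0.17 178 [0.43235358 0.23065957 0.17003994] [0.47189494 0.2629262  0.18934714] [0.45339778 0.24534184 0.17770136]
0.2 67 [0.44684906 0.24570533 0.20034315] [0.45908845 0.25348179 0.22387719] [0.45306664 0.25005226 0.2120959 ]
ext_mouth {'at': [196.4, 129.7], 'confidence': 0.89} [0.45614646 0.25669782 0.137     ]
```

View pics/side4.png

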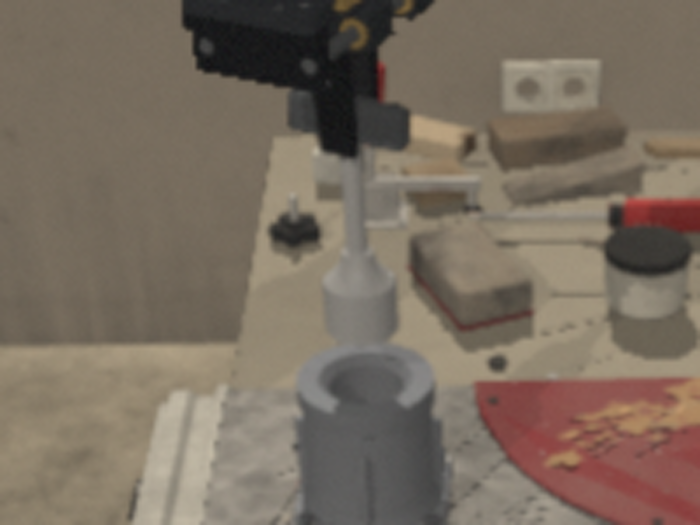

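Request:
servo_tool([
  [0,-0.016,-0.035,0,0],
  [0,-0.041,-0.087,0,0],
  [0,-0.066,-0.14,0,0],
  [0,-0.09,-0.192,0,0],
  [0,-0.1062,-0.2274,0,0],
])

```text
time_s: 23.7
tool_pos: [0.4484, 0.0004, 0.2552]
tool_rot: [-180.0, -0.0, 154.2]
force: [1.1, -0.1, -4.2]
grip_width: 0.0133
```

Request:
servo_tool([
  [0,0,0,0,0],
  [0,0,0,0,0],
  [0,0,0,0,0],
  [0,0,0,0,0],
])

```text
time_s: 24.2
tool_pos: [0.449, 0.0045, 0.2554]
tool_rot: [-180.0, -0.0, 154.5]
force: [-0.2, 0.5, -3.9]
grip_width: 0.0136
```

```bash
python3 - <<'E'
from h import *
imaging.read_camera("side"); go(.449,.0035,.185)
c=imaging.read_camera("side"); a=c["frame"]; q=proj(c,[.449,.0035,.12]).astype(int); print(q)
P=cloud(c).reshape(-1,3)
for lo,hi in ((.035,.045),(.137,.155),(.155,.17),(.2,.225)):
    m=(np.hypot(P[:,0]-.449,P[:,1]-.003)<(.08 if lo<.1 else .04))&(P[:,2]>lo)&(P[:,2]<hi)
    if m.sum(): print(lo,m.sum(),P[m].min(0),P[m].max(0),P[m].mean(0))
for l,z in(("ext_mouth",.137),("stand_floor",.012)):
    for r in pinpoint("side",l)[:1]: print(l,r, atz(c,r["at"],z))
a=a[max(0,q[1]-75):q[1]+75,q[0]-100:q[0]+100]; cv2.imwrite("pics/side5.png",cv2.resize(a,None,fx=3.5,fy=3.5,interpolation=cv2.INTER_CUBIC))
E
```

```text
t 24.25 pos [0.4491 0.0043 0.2554] rot [-1.7998e+02 -1.0000e-02  1.5444e+02] F [-0.89 -0.53 -5.2 ] M [ 0.024  0.005 -0.011] w 0.0137 q7 57.31630604199489
shift [-0.0003 -0.0008  0.0704] turn 0
[188 213]
0.035 1521 [ 0.39496524 -0.05321052  0.03505362] [0.50577801 0.05916925 0.0431175 ] [0.45074345 0.00054463 0.03951166]
0.137 210 [ 0.42829091 -0.01886595  0.13723631] [0.47370093 0.00704421 0.15499639] [ 0.45231342 -0.01174692  0.14622749]
0.155 221 [ 0.42828157 -0.01878544  0.15512481] [0.47338233 0.01325675 0.16994623] [ 0.45247395 -0.01060527  0.1634848 ]
0.2 100 [ 0.44334549 -0.00394575  0.20036816] [0.45646689 0.00623776 0.22460898] [4.50511392e-01 2.29028332e-04 2.12935903e-01]
ext_mouth {'at': [189.3, 204.3], 'confidence': 0.77} [0.45163527 0.00886863 0.137     ]
stand_floor {'at': [193.7, 253.8], 'confidence': 0.64} [0.45209329 0.0117157  0.012     ]
```

View pics/side5.png

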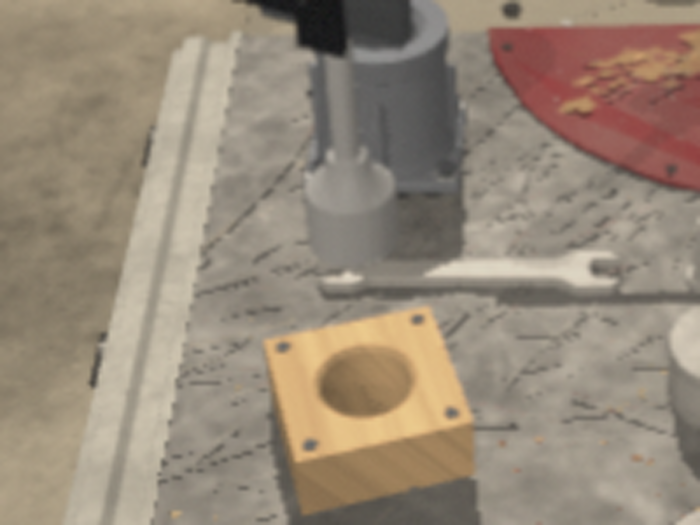

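Request:
servo_tool([
  [0,0,-0.0005,0.02,0],
  [0,0,-0.0005,0.045,0],
  [0,0,-0.0005,0.07,0],
  [0,0,-0.0005,0.085,0],
  [0,0,-0.0005,0.09,0],
])

```text
time_s: 25.02
tool_pos: [0.4485, 0.0031, 0.1649]
tool_rot: [-180.0, -0.1, 154.3]
force: [0.2, -0.7, -3.5]
grip_width: 0.0137
```

Request:
servo_tool([
  [0,0,0,0.001,0],
  [0,0,0,0.003,0],
  [0,0,0,0.005,0],
  [0,0,0,0.006,0],
])

```text
time_s: 25.52
tool_pos: [0.449, 0.0031, 0.1597]
tool_rot: [180.0, 0.0, 154.3]
force: [-0.3, 0.1, -3.9]
grip_width: 0.0133
```

Request:
servo_tool([
  [0,0,0,0.001,0],
  [0,0,0,0.002,0],
  [0,0,0,0.003,0],
])

```text
time_s: 25.9
tool_pos: [0.4489, 0.0031, 0.1565]
tool_rot: [180.0, 0.0, 154.3]
force: [0.2, 0.2, -4.3]
grip_width: 0.0137
```

```bash
python3 -c "
from h import *
go(.449,.0035,.132)"
```

```text
t 25.9 pos [0.4489 0.0031 0.1565] rot [180.     0.   154.34] F [ 0.16  0.22 -4.34] M [-0.027 -0.061 -0.032] w 0.0137 q7 58.80841888220357
shift [0.0001 0.0004 0.0245] turn 0
```

Request:
servo_tool([
  [0,0,0,0.002,0],
  [0,0,0,0.004,0],
  [0,0,0,0.006,0],
  [0,0,0,0.008,0],
  [0,0,0,0.01,0],
])

```text
time_s: 26.52
tool_pos: [0.4489, 0.0031, 0.1464]
tool_rot: [180.0, 0.0, 154.3]
force: [0.1, 0.3, -4.0]
grip_width: 0.0137
```

Request:
servo_tool([
  [0,0,0,0.003,0],
  [0,0,0,0.006,0],
  [0,0,0,0.009,0],
  [0,0,0,0.012,0],
  [0,0,0,0.012,0],
])

```text
time_s: 27.15
tool_pos: [0.4486, 0.0031, 0.1343]
tool_rot: [-180.0, -0.0, 154.3]
force: [0.4, -0.4, -2.5]
grip_width: 0.0131
```

Request:
servo_tool([
  [0,0,0,0.001,0],
  [0,0,0,0.002,0],
  [0,0,0,0.002,0],
])

```text
time_s: 27.52
tool_pos: [0.4489, 0.0031, 0.1325]
tool_rot: [180.0, 0.0, 154.3]
force: [0.8, 0.1, -3.9]
grip_width: 0.0139
```

Request:
servo_tool([
  [0,0,0,0.001,0],
  [0,0,0,0.001,0],
])

```text
time_s: 27.78
tool_pos: [0.4488, 0.0031, 0.1315]
tool_rot: [-180.0, -0.0, 154.3]
force: [0.5, -0.4, -4.8]
grip_width: 0.014
```

Request:
servo_tool([
  [0,0,0,0.0005,0],
  [0,0,0,0.0005,0],
])

```text
time_s: 28.02
tool_pos: [0.4489, 0.0031, 0.131]
tool_rot: [180.0, 0.0, 154.3]
force: [-0.3, -0.2, -3.8]
grip_width: 0.0136
```

Request:
servo_tool([
  [0,0,0,0.0005,0],
  [0,0,0,0.0005,0],
])

```text
time_s: 28.28
tool_pos: [0.449, 0.0031, 0.1307]
tool_rot: [180.0, 0.0, 154.3]
force: [-0.2, -0.1, -2.9]
grip_width: 0.0132
```

Request:
servo_tool([
  [0,0,0,0.0005,0],
  [0,0,0,0.0005,0],
])

```text
time_s: 28.52
tool_pos: [0.4492, 0.0032, 0.1306]
tool_rot: [180.0, 0.0, 154.3]
force: [-1.1, 0.3, 3.6]
grip_width: 0.0136
```

Request:
servo_tool([
  [5,0,0,0,0],
  [18,0,0,0,0],
  [22,0,0,0,0],
  [40,0,0,0,0],
  [60,0,0,0,0],
], grip_force=20)

```text
time_s: 29.15
tool_pos: [0.4489, 0.0031, 0.13]
tool_rot: [-180.0, -0.0, 154.3]
force: [-1.0, -0.6, 0.1]
grip_width: 0.0315
```

Request:
servo_tool([
  [60,0,0,0,0],
  [60,0,0,0,0],
])

```text
time_s: 29.4
tool_pos: [0.4489, 0.0031, 0.13]
tool_rot: [180.0, 0.0, 154.3]
force: [0.2, 0.8, -0.8]
grip_width: 0.0489
```

Request:
servo_tool([
  [60,0,0,-0.01,0],
  [60,0,0,-0.03,0],
  [60,0,0,-0.06,0],
  [60,0,0,-0.1,0],
  [60,0,0,-0.14,0],
])

```text
time_s: 30.02
tool_pos: [0.4488, 0.003, 0.272]
tool_rot: [180.0, 0.0, 154.3]
force: [1.0, 0.4, -0.7]
grip_width: 0.052
```

```bash
python3 -c "
from h import *
go(.40,.4,.28)"
```

```text
t 30.025 pos [0.4488 0.003  0.272 ] rot [1.7996e+02 3.0000e-02 1.5434e+02] F [ 0.98  0.44 -0.74] M [-0.004 -0.037 -0.033] w 0.052 q7 57.206743958408104
shift [ 0.2159  0.3367 -0.0079] turn 0
```

Move aside for a clear look.

Request:
servo_tool([
  [60,0.03,0.045,0,0],
  [60,0.06,0.09,0,0],
  [60,0.09,0.135,0,0],
  [60,0.12,0.18,0,0],
  [60,0.14,0.22,0,0],
])

```text
time_s: 30.65
tool_pos: [0.4172, 0.2644, 0.271]
tool_rot: [179.9, 0.0, 154.4]
force: [1.0, -1.3, 0.5]
grip_width: 0.0521
```

Request:
servo_tool([
  [60,0,0,0,0],
  [60,0,0,0,0],
  [60,0,0,0,0],
])

```text
time_s: 31.02
tool_pos: [0.4185, 0.2605, 0.2705]
tool_rot: [180.0, 0.0, 154.2]
force: [0.2, -0.1, 0.4]
grip_width: 0.052
```

```bash
python3 - <<'E'
from h import *
go(.4,.4,.28)
for n in("side","top"):
    c=imaging.read_camera(n); cv2.imwrite(f"pics/{n}6.png",cv2.resize(c["frame"],None,fx=1.5,fy=1.5))
    P=cloud(c).reshape(-1,3)
    m=(np.hypot(P[:,0]-.449,P[:,1]-.003)<.055)&(P[:,2]>.125)&(P[:,2]<.2)
    if m.sum(): print(n,P[m].max(0),cv2.minAreaRect(P[m][:,:2].astype(np.float32)*1000))
E
```

```text
t 31.025 pos [0.4185 0.2605 0.2705] rot [1.7998e+02 3.0000e-02 1.5420e+02] F [ 0.15 -0.11  0.38] M [ 0.013  0.036 -0.047] w 0.052 q7 29.00310613021325
shift [ 0.0774  0.1175 -0.0095] turn 0
side [0.48588583 0.0247228  0.16090643] ((450.426513671875, 2.105457305908203), (16.77826499938965, 74.3835678100586), 65.62285614013672)
top [0.48060892 0.02471936 0.1638129 ] ((447.0201721191406, 4.14332389831543), (14.276496887207031, 71.24986267089844), 64.20269012451172)
```

View pics/side6.png

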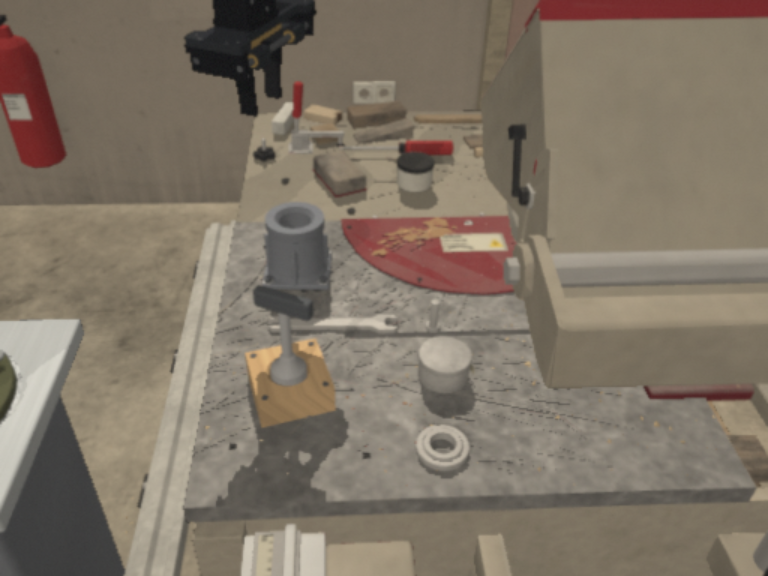

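The extension stands upright in the stand (socket at about (288, 368), handle at (284, 301)). The spanner, bolt, flange and tin are where they were, and the gripper is clear. Handing in.

```bash
python3 -c "
from h import *
print(ticket.sign_off())"
```

```text
the job is handed in; nothing more can be done
None
```

The nut is tightened and the extension is back upright in its stand; I handed the job in at about 31 s of the 64 s allowed.

- **Fitting the socket:** It went into the bore and down over the nut without touching the sides. It first pressed on the nut about where full seating was expected. I pressed about 7–8 N at most, against the 22 N limit.
- **Tightening:** Turning clockwise, the nut ran at roughly 0.05–0.1 N m. It then pulled up through about 0.3 and 0.4 N m, and I stopped at about 0.54 N m, averaged over three readings from 0.49 to 0.57. That corresponds to about 0.2 rad past first contact, which is worked out from torque because the turn cannot be read directly. I then backed off about 0.13 rad until the torque read zero, so the socket was free before lifting.
- **Final checks:** Both cameras put the handle at the stand's centre, its top at about 0.16 m as expected for an upright extension. The side view shows the spanner, bolt, flange and tin undisturbed and the gripper clear of everything.
- **Disagreements:** The two cameras differed by about 3 mm, and the trained networks by up to about 8 mm on some points. I went by the depth measurements and by feel instead.

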